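# Take the lockout cover off a sloping control station and key in the start sequence

## Task

Lift the steel lockout cover off its peg on the sloping control station and set it down gently (do not drop it) flat on the bench top, handle up. Then start the machine: press the square button, then the round button, then the bar-shaped button, one at a time, each right down and let it come back up before the next. Do not press the domed stop button beside the cover, and leave the other things on the bench where they are.

Things in the scene. Friction and masses are not known exactly. Their poses are not given: they have to be found in the camera images.
- station: fixed grey control station, 300 mm wide (y), a tilted enclosure on a foot. Origin on the bench under its middle, x away from the operator, z up. Its face slopes 28 degrees from level towards the robot: outward normal (-0.469, 0, 0.883), up-slope (0.883, 0, 0.469) in its frame. Button row 11 mm down-slope of the face centre, its middle at y = +40 mm
- face_centre (a point): point on the sloping face, at (-0.010, 0, 0.095) m in the station's frame. The face runs from 70 mm down-slope to 105 mm up-slope of it. A hood plate, 125 mm deep, stands on its upper edge (102 mm up-slope) and leans 10 degrees from the normal over the buttons: tools must come in about square to the face, tilted some 28 degrees
- peg_root (a point): where the steel hanging peg (round, 10 mm diameter, 22 mm long, square to the face) leaves the face, 54 mm up-slope of the face centre and at y = +40 mm in the station's frame
- cover: loose steel lockout cover, upside-down tray 88 x 188 x 36 mm (x, y, z), 0.28 kg. Origin: centre of its open underside; z out of its top with the handle. At first it hangs over the three buttons, rim on the face, z along the face normal, x up-slope. Lying flat on the bench its origin is at z = 0
- cover_yoke (a point): middle of the crossbar of the yoke on the cover's +x side, which hangs over the peg: bar 8 mm wide (x) and 6 mm high, two tines 30 mm apart inside. To unhook, lift the cover 30 mm or more straight out along the face normal, then draw it towards the robot from under the hood
- cover_grip (a point): middle of the cover's handle bar: bar 60 mm long (cover's x), 14 mm thick (cover's y), 13 mm high, on two end legs of the same thickness, centre 69.5 mm above the cover's origin and 33 mm above its top plate
- square_button_top (a point): black spring button, square cap 38 x 38 mm. This point is the centre of its cap's top, 24 mm out from the sloping face along the normal. Pressed along the inward normal (0.469, 0, -0.883 in the station's frame). One of three in a level row, 62 mm apart, under the cover; which place it has varies
- round_button_top (a point): black spring button, round flat cap, 40 mm diameter. This point is the centre of its cap's top, 24 mm out from the sloping face along the normal. Pressed along the inward normal (0.469, 0, -0.883 in the station's frame). One of three in a level row, 62 mm apart, under the cover; which place it has varies
- bar_button_top (a point): black spring button, narrow bar cap, 18 mm wide (y) and 44 mm long up the slope. This point is the centre of its cap's top, 24 mm out from the sloping face along the normal. Pressed along the inward normal (0.469, 0, -0.883 in the station's frame). One of three in a level row, 62 mm apart, under the cover; which place it has varies
- square_button (a joint): travel of the square button in m: 0 up, 0.007 right down; about 1.6 N starts it, 4.7 N holds it down; it springs back
- round_button (a joint): travel of the round button in m: 0 up, 0.007 right down; about 1.6 N starts it, 4.7 N holds it down; it springs back
- bar_button (a joint): travel of the bar button in m: 0 up, 0.007 right down; about 1.6 N starts it, 4.7 N holds it down; it springs back
- stop_button (a joint): travel of the stop button in m (0 up, 0.007 down): black domed mushroom head, 52 mm diameter, 34 mm high, level with the button row, at y = -108 mm in the station frame, to the right of the cover; not to be pressed
- tape_roll: loose roll of masking tape, 105 mm diameter, 25 mm high; bystander
- jar: loose jar of nails, 74 mm diameter, 114 mm high; bystander
- measure: loose tape measure, 87 x 78 x 35 mm; bystander
- sanding: loose sanding block, 72 x 115 x 39 mm; bystander

How it is judged:
On the way, in this order (a step that is already met when the one before it is completed fails the run):
1. the cover stands flat on the bench top, handle up, let go (height (world z) of cover below 0.008 m and angle between cover's own z axis and vertical below 0.12 rad and contact force between the fingers and cover below 0.2 N and linear speed of cover below 0.03 m/s), for 0.2 s.
2. the square button alone is pressed down (5 of 7 mm) (value of joint square_button above 0.005 m and value of joint each of round_button, bar_button below 0.002 m), for 0.04 s.
3. all three buttons are up again (value of joint each of square_button, round_button, bar_button below 0.0015 m), for 0.04 s.
4. the round button alone is pressed down (value of joint round_button above 0.005 m and value of joint each of square_button, bar_button below 0.002 m), for 0.04 s.
5. all three buttons are up again (all of step 3), for 0.04 s.
6. the bar button alone is pressed down (value of joint bar_button above 0.005 m and value of joint each of square_button, round_button below 0.002 m), for 0.04 s.
At the end, for the whole second after the job is handed in: The cover stands flat on the bench top, handle up (origin below 8 mm, tilt under 0.12 rad), released and at rest; square, round and bar buttons were pressed in that order, each at least 5 of 7 mm, and all are up again (within 1.5 mm) (all of step 1 and all of step 5); the robot touches nothing.
It fails at once if the stop button is pressed (more than 3 mm) (value of joint stop_button above 0.003 m).
It fails at once if two buttons are pressed at once (value of joint each of square_button, round_button above 0.003 m or value of joint each of round_button, bar_button above 0.003 m or value of joint each of square_button, bar_button above 0.003 m).
It fails at once if the cover is dropped (falls faster than 0.7 m/s out of the fingers) (linear speed of cover above 0.7 m/s and contact force between the fingers and cover below 0.1 N).
It fails at once if a bystander is moved by more than 30 mm (distance of any of tape_roll, jar, measure, sanding from where it was at the start of the episode above 0.03 m).
It also fails if it takes over 66 s, if anything falls off the work surface, if the arm or the gripper's body presses on something with over 40 N, if the wrist force passes 120 N, or if a joint passes its speed limit or range.

## Robot

A 7-joint arm with a two-finger parallel gripper is mounted at the origin on a cart in front of the work surface, level with it; the furniture and walls round the work are solid. World frame = base frame: x ahead of the robot, y to its left, z up, the work surface at z = 0. Lengths are in m, angles in rad, forces in N, time in s.
With the tool pointing down it reaches from about 0.425 to 0.875 m from the base axis. Payload 4.7 kg.
Tool frame: the origin (TCP) lies between the finger pads; the fingertips stand 14 mm ahead of it and the grasp point (between the pads) lies 5 mm behind it (arm.tip_extent is the distance from the TCP to the fingertips, in m); z points along the fingers, y is the line along which they close (so a half turn about z gives the same grasp; the last joint's range is limited). The gripper opens to 85 mm and grips with 20 to 120 N. Pads are 22 mm wide; open, the fingers measure 114 mm over their backs; the gripper's body (76 mm by 85 mm) begins 54 mm behind the grasp point. The pads swing forward as they close: fully open they stand 13 mm farther back than shut.
Start: joints at [1.324, 0.321, -0.07, 1.45, 0.023, 1.371, -0.057], TCP at [0.168, -0.628, 0.245] pointing down, gripper open.
Joint ranges: [-2.86, 2.86], [-0.3, 2.09], [-1.38, 1.24], [0.06, 2.45], [-1.56, 4.7], [0.09, 2.05], [-2.69, 2.69]. Speed limits (rad/s): [2.57, 2.57, 3.14, 3.14, 3.14, 3.14, 3.14].

## Interface

Orientations are given as a unit quaternion [w, x, y, z].
In Python, from station import arm gives the robot as it stands.
- The arm moves only by the tool carry_out, never from a script. Its argument "steps" is a list of rows, each a list of 6 numbers: the shift along the tool's x, y, z in cm, then the turn, a rotation vector about the tool's x, y, z in rad. In form: [[x, y, z, wx, wy, wz], ...]. A call has 1 to 12 rows; each row is the pose to reach, as a shift and turn from the pose commanded when the call began, along the tool's axes at that moment; what a row does not reach only later rows make up. A row lasts 1/10 s, in which the tool goes at most 50 mm and 8.59 degrees, less where a joint would pass 70% of its speed; a pose out of reach is approached as far as the arm can. A call with a gripper value outside its range is refused whole. "claw" is the opening, from 0 (shut) to 1 (fully open), set as the call begins (left out, the last holds). The fingers move at their own pace and stop on an object; "force" is the grip in N (left out, the last holds). Time passes only in rows, so rows that repeat a pose let the fingers close. It gives the time, the measured TCP pose, the force, the opening and the grip force at its end, in the units of the state.
- arm.state(): the state, without advancing time (a new reading comes with each control period).
- arm.capture(name): name is "side" or "top" or "wrist"; returns (picture, depth): 384x512x3 uint8, blue, green, red; 384x512 float32, m along the optical axis (not along the pixel's ray), 0 where there is no reading.
- arm.calibration(name): a dict with "camera_matrix" (3x3 intrinsics, pixels), "pose" (4x4, takes a point from camera to world coordinates); the wrist camera has in their place "mount" (4x4, takes a point from camera to tool coordinates, whose origin is the TCP and whose axes are the flange's). Camera axes: x right, y down, z forward; pixel columns grow to the right and rows downward; lengths in m; the calibration is good to about 2 mm. A picture is of the moment at which its call begins: read the wrist's pose just before it. calibration takes no time and is no camera call.
- arm.job_done(): hands the job in; it is judged then, once.
The state is a dict: "time_s": time; "joint_pos": joint angles; "joint_velocities": joint speeds; "joint_efforts": joint torques, N m; "position": TCP position; "eef_rot": TCP orientation; "contact_force": force on the tool from outside, world axes, zero at the start; "wrist_torque": the same for the moment, N m; "opening": finger opening in m; "gripper_force": force on a finger pad.
Only numpy, scipy, OpenCV 4.12 (cv2) and the standard library are available. Lean on these libraries where they do the work, as an engineer would, in place of code of your own. Each camera call takes 0.05 s, during which the arm holds its last target. There are 200 camera calls.

## Working session

There is one attempt and no reset: what is moved stays moved. The work goes in short steps, Python scripts to look and compute and a tool call to move; the robot and the scene stay as the last step left them, time stands still between calls to the robot, and variables do not carry over. Pictures are saved under pics/ and viewed, at most 10 in all, crops included, and the job is handed in when it is done.

Besides the shell and the picture viewer there is one more tool, called after ">>>" by a JSON object that holds its "method" and its "body". carry_out: Moves the arm, as the interface text tells. Its arguments: {"type":"object","properties":{"steps":{"type":"array"},"claw":{"type":"number"},"force":{"type":"number"}},"required":["steps"]}

```bash
ls; mkdir -p pics; python3 - <<'E'
from station import arm
import cv2,numpy as np
s=arm.state();print({k:np.round(v,3) for k,v in s.items()})
ims=[]
for n in("side","top"):
    p,d=arm.capture(n);np.savez(f"pics/{n}0.npz",p=p,d=d);ims.append(p)
    c=arm.calibration(n);print(n,np.round(c["camera_matrix"],1).tolist(),np.round(c["pose"],3).tolist())
print(arm.calibration("wrist"))
cv2.imwrite("pics/a0.png",ims[0]);cv2.imwrite("pics/a1.png",ims[1])
E
```

```text
pics
{'time_s': np.float64(0.0), 'joint_pos': array([ 1.324,  0.322, -0.07 ,  1.452,  0.023,  1.371, -0.057]), 'joint_velocities': array([ 0.001,  0.001,  0.001, -0.001,  0.001, -0.001, -0.   ]), 'joint_efforts': array([ 0.0000e+00, -4.9358e+01, -3.8200e-01, -3.1433e+01,  1.3000e-02,
        1.2000e-02,  0.0000e+00]), 'position': array([ 0.167, -0.628,  0.244]), 'eef_rot': array([-0.001,  0.992,  0.13 , -0.   ]), 'contact_force': array([-0.142,  0.894,  0.071]), 'wrist_torque': array([ 0.051,  0.001, -0.027]), 'gripper_force': np.float64(0.0), 'opening': np.float64(0.085)}
side [[445.3, 0.0, 254.2], [0.0, 445.3, 189.3], [0.0, 0.0, 1.0]] [[0.999, 0.031, -0.009, 0.551], [0.029, -0.728, 0.685, -0.967], [0.014, -0.685, -0.728, 1.135], [0.0, 0.0, 0.0, 1.0]]
top [[473.4, 0.0, 262.0], [0.0, 473.4, 198.2], [0.0, 0.0, 1.0]] [[-0.191, -0.796, 0.574, -0.524], [-0.981, 0.165, -0.098, 0.169], [-0.017, -0.582, -0.813, 1.623], [0.0, 0.0, 0.0, 1.0]]
{'camera_matrix': array([[303.1150354 ,   0.        , 254.64906166],
       [  0.        , 303.1150354 , 192.74848821],
       [  0.        ,   0.        ,   1.        ]]), 'mount': array([[ 7.65897668e-04, -9.53463128e-01, -3.01508668e-01,
         7.75005865e-02],
       [ 9.99999131e-01,  4.06693534e-04,  1.25412551e-03,
         9.45625629e-04],
       [-1.07314081e-03, -3.01509367e-01,  9.53462611e-01,
        -1.28850552e-01],
       [ 0.00000000e+00,  0.00000000e+00,  0.00000000e+00,
         1.00000000e+00]])}
```

View pics/a0.png

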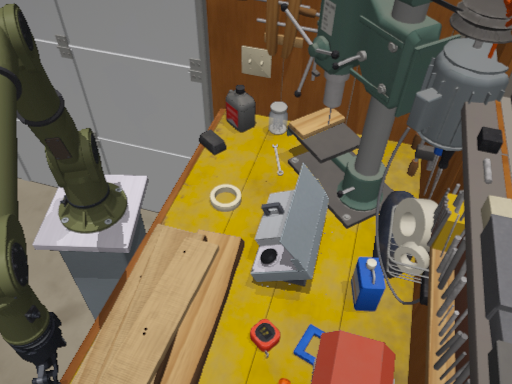

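View pics/a1.png

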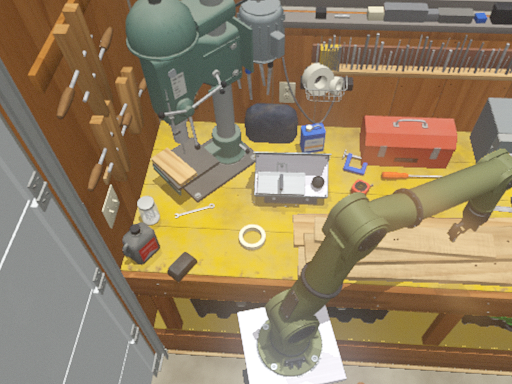

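The side view shows the station at about (290,235), with the cover handle at (272,209) and the stop dome at (269,256). In the top view the station is at (290,180), the handle at (281,183) and the dome at (318,183). Next I'll measure with depth and use one zoomed crop.

```bash
cat > h.py <<'E'
import numpy as np,cv2
from station import arm
from scipy.spatial.transform import Rotation as R
def cloud(n,d,pose=None):
    c=arm.calibration(n);K=c["camera_matrix"];T=c["pose"] if pose is None else pose@c["mount"]
    v,u=np.indices(d.shape);P=np.stack([(u-K[0,2])/K[0,0]*d,(v-K[1,2])/K[1,1]*d,d],-1)
    W=P@T[:3,:3].T+T[:3,3];W[d<=0]=np.nan;return W
def tool():
    s=arm.state();T=np.eye(4);T[:3,3]=s["position"];q=np.array(s["eef_rot"]);T[:3,:3]=R.from_quat(q[[1,2,3,0]]).as_matrix();return T
E
python3 - <<'E'
from h import *
rows=[]
for n,(u0,v0,u1,v1) in dict(side=(235,155,335,295),top=(245,140,335,215)).items():
    z=np.load(f"pics/{n}0.npz");W=cloud(n,z["d"])
    np.save(f"pics/{n}W.npy",W)
    c=z["p"][v0:v1,u0:u1];rows.append(cv2.resize(c,None,fx=400/(u1-u0),fy=400/(u1-u0),interpolation=cv2.INTER_CUBIC)[:560])
    L=W[v0:v1,u0:u1].reshape(-1,3);L=L[np.isfinite(L).all(1)];L=L[(L[:,2]>.02)&(L[:,2]<.3)]
    rng=np.random.default_rng(0)
    for k in range(4):
        best=None
        for _ in range(500):
            a=L[rng.choice(len(L),3,False)];m=np.cross(a[1]-a[0],a[2]-a[0]);l=np.linalg.norm(m)
            if l<1e-5: continue
            m/=l;i=abs((L-a[0])@m)<.002
            if best is None or i.sum()>best.sum():best=i
        Q=L[best];c0=Q.mean(0);m=np.linalg.svd(Q-c0,full_matrices=False)[2][2];m*=np.sign(m[2])
        print(n,len(Q),c0.round(3),m.round(3),Q.min(0).round(3),Q.max(0).round(3));L=L[~best]
H=max(r.shape[0] for r in rows);cv2.imwrite("pics/b.png",np.hstack([cv2.copyMakeBorder(r,0,H-r.shape[0],0,0,0) for r in rows]))
for n,ps in dict(side=[(272,209),(226,197),(278,117),(265,335),(212,142),(264,207),(282,209),(269,255)],top=[(281,183),(252,237),(148,210),(360,188),(182,265),(318,183)]).items():
    W=np.load(f"pics/{n}W.npy")
    for p in ps: print(n,p,W[p[1],p[0]].round(3))
E
```

```text
side 2342 [ 0.684 -0.174  0.187] [ 0.77  -0.187  0.61 ] [ 0.612 -0.319  0.117] [ 0.767 -0.014  0.243]
side 726 [ 0.604 -0.117  0.117] [-0.458  0.115  0.881] [ 0.471 -0.314  0.024] [0.706 0.087 0.173]
side 574 [ 0.604 -0.242  0.092] [-0.462  0.112  0.88 ] [ 0.489 -0.316  0.022] [0.777 0.154 0.144]
side 542 [ 0.689 -0.199  0.167] [ 0.778 -0.193  0.598] [ 0.61  -0.322  0.106] [ 0.768 -0.022  0.241]
top 550 [ 0.649 -0.173  0.109] [-0.472  0.125  0.872] [ 0.474 -0.307  0.024] [0.745 0.009 0.144]
top 393 [ 0.648 -0.156  0.111] [-0.459  0.127  0.88 ] [ 0.472 -0.301  0.031] [0.741 0.007 0.147]
top 318 [ 0.602 -0.109  0.116] [-0.404  0.103  0.909] [ 0.544 -0.258  0.095] [ 0.724 -0.004  0.165]
top 305 [ 0.667 -0.18   0.116] [-0.463  0.123  0.878] [ 0.483 -0.312  0.026] [0.747 0.005 0.141]
side (272, 209) [ 0.595 -0.08   0.107]
side (226, 197) [ 0.441  0.062 -0.001]
side (278, 117) [0.618 0.406 0.083]
side (265, 335) [ 0.58  -0.45   0.035]
side (212, 142) [0.372 0.306 0.034]
side (264, 207) [ 0.57  -0.101  0.139]
side (282, 209) [ 0.623 -0.11   0.143]
side (269, 255) [ 0.586 -0.258  0.119]
top (281, 183) [ 0.577 -0.096  0.146]
top (252, 237) [0.444 0.049 0.001]
top (148, 210) [0.589 0.433 0.098]
top (360, 188) [ 0.565 -0.433  0.037]
top (182, 265) [0.356 0.331 0.035]
top (318, 183) [ 0.57  -0.247  0.115]
```

View pics/b.png

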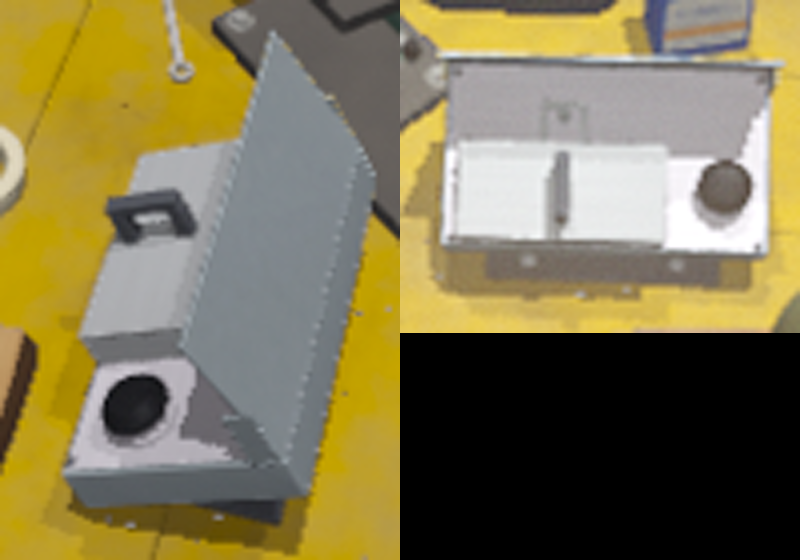

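The crop shows the handle running up the slope on the cover, the dome well to its right, and the peg and yoke under the hood. The station's yaw is about -14°. Next I'll locate the handle and dome precisely in the face frame.

```bash
cat >> h.py <<'E'
def frame(yaw):
    X=np.array([np.cos(yaw),np.sin(yaw),0]);Y=np.array([-X[1],X[0],0]);Z=np.array([0,0,1.])
    t=np.radians(28);U=np.cos(t)*X+np.sin(t)*Z;N=-np.sin(t)*X+np.cos(t)*Z
    return np.stack([U,Y,N])   # rows
E
python3 - <<'E'
from h import *
F=frame(np.arctan2(-.119,.459))
print(F.round(4).tolist())
for n in("side","top"):
    W=np.load(f"pics/{n}W.npy");u0,v0,u1,v1=dict(side=(235,155,335,295),top=(245,140,335,215))[n]
    L=W[v0:v1,u0:u1].reshape(-1,3);Q=L@F.T
    face=(Q[:,2]);h,e=np.histogram(face[np.isfinite(face)],bins=np.arange(-.3,.0,.004));print(n,[(round(a,3),int(b)) for a,b in zip(e,h) if b>15])
    # image-region handle
    hs=dict(side=(261,200,286,218),top=(276,172,286,194))[n]
    q=(W[hs[1]:hs[3],hs[0]:hs[2]].reshape(-1,3))@F.T
    print(n,"N range",np.nanpercentile(q[:,2],[2,20,50,80,98]).round(4))
    # dome
    ds=dict(side=(262,249,277,264),top=(312,177,325,190))[n]
    g=(W[ds[1]:ds[3],ds[0]:ds[2]].reshape(-1,3))@F.T
    np.savez(f"pics/{n}q.npz",q=q,g=g)
    top=np.nanpercentile(q[:,2],98)
    hi=q[(q[:,2]>top-.006)];print("handle top",top,hi.mean(0).round(4),hi.min(0).round(4),hi.max(0).round(4),len(hi))
    tp=np.nanpercentile(g[:,2],98);hi=g[g[:,2]>tp-.02];print("dome",tp,hi.mean(0).round(4),hi.min(0).round(4),hi.max(0).round(4))
E
```

```text
[[0.8547, -0.2216, 0.4695], [0.251, 0.968, 0.0], [-0.4544, 0.1178, 0.8829]]
side [(np.float64(-0.3), 102), (np.float64(-0.296), 109), (np.float64(-0.292), 126), (np.float64(-0.288), 130), (np.float64(-0.284), 133), (np.float64(-0.28), 150), (np.float64(-0.276), 208), (np.float64(-0.272), 260), (np.float64(-0.268), 267), (np.float64(-0.264), 366), (np.float64(-0.26), 428), (np.float64(-0.256), 419), (np.float64(-0.252), 360), (np.float64(-0.248), 356), (np.float64(-0.244), 345), (np.float64(-0.24), 338), (np.float64(-0.236), 344), (np.float64(-0.232), 337), (np.float64(-0.228), 394), (np.float64(-0.224), 785), (np.float64(-0.22), 497), (np.float64(-0.216), 278), (np.float64(-0.212), 195), (np.float64(-0.208), 219), (np.float64(-0.204), 203), (np.float64(-0.2), 238), (np.float64(-0.196), 251), (np.float64(-0.192), 284), (np.float64(-0.188), 847), (np.float64(-0.184), 332), (np.float64(-0.18), 103), (np.float64(-0.176), 98), (np.float64(-0.172), 102), (np.float64(-0.168), 90), (np.float64(-0.164), 95), (np.float64(-0.16), 93), (np.float64(-0.156), 114), (np.float64(-0.152), 95), (np.flo
[... 1117 characters left out ...]
-0.22), 551), (np.float64(-0.216), 399), (np.float64(-0.212), 159), (np.float64(-0.208), 43), (np.float64(-0.204), 34), (np.float64(-0.2), 30), (np.float64(-0.196), 69), (np.float64(-0.192), 147), (np.float64(-0.188), 278), (np.float64(-0.184), 301), (np.float64(-0.18), 224), (np.float64(-0.176), 69), (np.float64(-0.148), 28), (np.float64(-0.144), 22), (np.float64(-0.104), 30), (np.float64(-0.1), 25), (np.float64(-0.096), 16)]
top N range [-0.1935 -0.1865 -0.1801 -0.1474 -0.1397]
handle top -0.1396909952883867 [ 0.5915  0.0538 -0.1423] [ 0.5621  0.047  -0.1457] [ 0.6185  0.0607 -0.1275] 35
dome -0.17972232715673242 [ 0.6005 -0.0935 -0.1897] [ 0.5795 -0.1166 -0.199 ] [ 0.622  -0.0716 -0.1761]
```

```bash
python3 - <<'E'
from h import *
# top-view occupancy, 5 mm cells, x .3-.85, y -.35-.5
H=np.full((110,170),np.nan)
for n in("top","side"):
    W=np.load(f"pics/{n}W.npy").reshape(-1,3)
    p=np.load(f"pics/{n}0.npz")["p"].reshape(-1,3)
    ok=np.isfinite(W).all(1)&(W[:,2]<.5)&(W[:,2]>-.03);W=W[ok];p=p[ok].astype(int)
    yel=(p[:,1]-p[:,0]>50)&(p[:,2]-p[:,0]>60)&(p[:,2]-p[:,1]<60)
    i=((W[:,0]-.3)/.005).astype(int);j=((W[:,1]+.35)/.005).astype(int)
    k=(i>=0)&(i<110)&(j>=0)&(j<170)
    for a,b,z,y in zip(i[k],j[k],W[k,2],yel[k]):
        v=max(z,0) if (z>.008 or not y) else 0
        if not y and z<.008: v=.009
        if np.isnan(H[a,b]) or v>H[a,b]:H[a,b]=v
for a in range(108,-1,-3):
    r=[]
    for b in range(0,168,3):
        c=H[a:a+3,b:b+3];r.append('?' if np.isnan(c).all() else ('.' if np.nanmax(c)<.008 else str(min(9,int(np.nanmax(c)*50)))))
    print(f"{.3+a*.005:.3f}",''.join(reversed(r)))
occ=np.nan_to_num(H,nan=0)>.008
occ=cv2.morphologyEx(occ.astype(np.uint8),cv2.MORPH_CLOSE,np.ones((3,3)))
for yaw in np.radians([-90,-60,-45,-30,-14,0,15,30,45,60]):
    c=np.array([(a*np.cos(yaw)-b*np.sin(yaw),a*np.sin(yaw)+b*np.cos(yaw)) for a in np.arange(-.055,.065,.005) for b in np.arange(-.106,.108,.005)])
    best=[]
    for x in np.arange(.43,.75,.01):
        for y in np.arange(-.25,.4,.01):
            i=((x+c[:,0]-.3)/.005).astype(int);j=((y+c[:,1]+.35)/.005).astype(int)
            if i.min()<0 or i.max()>=110 or j.min()<0 or j.max()>=170: continue
            s=occ[i,j].sum()
            if s<4:best.append((s,round(x,2),round(y,2)))
    print(round(np.degrees(yaw)),len(best),sorted(best)[:4],np.mean(np.array(best)[:,1:],0) if best else '')
E
```

```text
0.840 ?99..99??7776669966666657799999951111.......999996666799
0.825 ?99..99?78777669999666659999997551111..........006666666
0.810 ?9...9977787766999966669999921155510.............6566665
0.795 49.9999877977766999969919991111555.....................0
0.780 99.999877798877999999999911111110....0..................
0.765 99.9996877997979999999661111111..0.55.0.................
0.750 99999..6778999999999966661111....07776655..............0
0.735 98999..6777999999699966611190..0..88777776665..........0
0.720 9?999...687899999999966110..0....79988887777666655.....0
0.705 9?999..0.777999997999991.0.00....99999998888877776665...
0.690 9?999.00.6777999999991..........09999999999988888777766.
0.675 9?99.0....77778899990.0000....00.9999999999999998888876.
0.660 9999?...0.57778769999...00..0..04999999999999999999988..
0.645 099954.0...6787011999...000.0.004776699999999999999999..
0.630 .999554..0..5.0..0000....0.0.0004667666999999999999999..
0.615 0999654..0000000000000..0.0....046666667766666999999990.
0.600 99965530.000000000.00...0.0.0..05556568886666765699990..
0.585 999665..000............
[... 623 characters left out ...]
.....0.00111..0111.0....1111144411111111
0.420 6661.......10..........001110.011.......1111144444311111
0.405 66.0..0.0.1221..0..0..0.0111101110..00011121144444444311
0.390 5.0..0...122111.00.0....0011111100....011123144444444444
0.375 0....0.02222211..0.0.0....01111........12133444444444444
0.360 00000..222122200.......0...0..000......11233444444444444
0.345 0000001222222....0.00......0........00.11333444444444444
0.330 00000012222100..........0..00...........1333444444444444
0.315 ????00011210000000...................0.11333444444444444
0.300 ???????01100000000000..0..........0.0..11333333334444444
-90 0 [] 
-60 0 [] 
-45 0 [] 
-30 0 [] 
-14 0 [] 
0 0 [] 
15 0 [] 
30 0 [] 
45 0 [] 
60 0 []
```

```bash
cat >> h.py <<'E'
F0=frame(np.arctan2(-.119,.459))
RF=np.stack([F0[0],-F0[1],-F0[2]],1)   # tool square to face
def go(p,Rt,fr=None):
    T=tool();d=T[:3,:3].T@(np.asarray(p)-T[:3,3])*100;w=R.from_matrix(T[:3,:3].T@Rt).as_rotvec()
    print("from",T[:3,3].round(4),"to",np.round(p,4),"row",d.round(2).tolist()+w.round(3).tolist())
def face(u,y,n): return np.array([u,y,n])@F0
E
python3 -c "
from h import *
go(face(.594,.0515,-.0365),RF)"
```

```text
from [ 0.1674 -0.6276  0.2443] to [ 0.5372 -0.0861  0.2466] row [49.69, -42.78, -0.16, -0.127, 0.478, 0.504]
```

>>> {"method": "carry_out", "body": {"steps": [[4,-3.5,-3,0,0,0],[8,-7,-5,0,0,0],[12,-10.5,-6,0,0,0.1],[16,-14,-6,0,0.1,0.2],[20,-17.5,-6,-0.02,0.15,0.3],[24,-21,-6,-0.04,0.2,0.4],[28,-24.5,-5,-0.07,0.25,0.45],[32,-28,-5,-0.1,0.35,0.5],[36,-31.5,-4,-0.12,0.45,0.5],[40,-35,-3,-0.127,0.478,0.504],[44,-38.5,-2,-0.127,0.478,0.504],[47,-41,-1,-0.127,0.478,0.504]], "claw": 1}}

```text
time_s: 1.3
position: [0.4852, -0.1837, 0.2651]
eef_rot: [0.031, 0.962, -0.124, 0.239]
contact_force: [-0.2, -0.1, -0.1]
opening: 0.0856
gripper_force: 0.0
```

```bash
python3 -c "
from h import *
go(face(.594,.0515,-.0365),RF)"
```

```text
from [ 0.4852 -0.1837  0.2651] to [ 0.5372 -0.0861  0.2466] row [1.39, -10.77, 2.83, 0.001, 0.001, -0.002]
```

>>> {"method": "carry_out", "body": {"steps": [[0,0,0,0,0,0],[0,0,0,0,0,0],[0,0,0,0,0,0]]}}

```text
time_s: 1.6
position: [0.4847, -0.1856, 0.2662]
eef_rot: [0.031, 0.963, -0.123, 0.239]
contact_force: [-0.2, 0.4, 0.4]
opening: 0.0854
gripper_force: 0.0
```

```bash
python3 -c "
from h import *
go(face(.594,.0515,-.0365),RF)"
```

```text
from [ 0.4847 -0.1856  0.2662] to [ 0.5372 -0.0861  0.2466] row [1.36, -10.96, 2.92, 0.002, 0.002, -0.001]
```

>>> {"method": "carry_out", "body": {"steps": [[0.7,-4,1,0,0,0],[1,-8,2,0,0,0],[1.3,-11,2.9,0,0,0],[1.3,-11,2.9,0,0,0],[1.3,-11,2.9,0,0,0],[1.3,-11,2.9,0,0,0]]}}

```text
time_s: 2.2
position: [0.5366, -0.0872, 0.2468]
eef_rot: [0.031, 0.962, -0.125, 0.239]
contact_force: [0.5, -0.2, 0.2]
opening: 0.0852
gripper_force: 0.0
```

```bash
python3 - <<'E'
from h import *
go(face(.594,.0515,-.0365),RF)
T=tool();p,d=arm.capture("wrist");cv2.imwrite("pics/w1.png",p);np.savez("pics/w1.npz",p=p,d=d,T=T)
Q=cloud("wrist",d,T)@F0.T
L=Q[np.isfinite(Q).all(2)]
h,e=np.histogram(L[:,2],bins=np.arange(-.24,-.12,.003));print([(round(a,3),int(b)) for a,b in zip(e,h)])
m=(Q[...,2]>-.152)&(Q[...,2]<-.137)&(abs(Q[...,1]-.0515)<.03)&(abs(Q[...,0]-.594)<.045)
hi=Q[m];print(len(hi),hi.mean(0).round(4),np.percentile(hi,2,0).round(4),np.percentile(hi,98,0).round(4))
for a in range(3):print(np.histogram(hi[:,a],8))
v,u=np.nonzero(m);print(u.min(),u.max(),v.min(),v.max())
E
```

```text
from [ 0.5366 -0.0872  0.2468] to [ 0.5372 -0.0861  0.2466] row [0.02, -0.12, 0.03, 0.003, 0.001, -0.004]
[(np.float64(-0.24), 1370), (np.float64(-0.237), 1398), (np.float64(-0.234), 1428), (np.float64(-0.231), 1432), (np.float64(-0.228), 1405), (np.float64(-0.225), 1574), (np.float64(-0.222), 11884), (np.float64(-0.219), 17973), (np.float64(-0.216), 2021), (np.float64(-0.213), 1758), (np.float64(-0.21), 2392), (np.float64(-0.207), 1604), (np.float64(-0.204), 1207), (np.float64(-0.201), 1158), (np.float64(-0.198), 1185), (np.float64(-0.195), 1186), (np.float64(-0.192), 1390), (np.float64(-0.189), 1643), (np.float64(-0.186), 11153), (np.float64(-0.183), 6437), (np.float64(-0.18), 311), (np.float64(-0.177), 186), (np.float64(-0.174), 143), (np.float64(-0.171), 180), (np.float64(-0.168), 72), (np.float64(-0.165), 62), (np.float64(-0.162), 70), (np.float64(-0.159), 71), (np.float64(-0.156), 76), (np.float64(-0.153), 76), (np.float64(-0.15), 83), (np.float64(-0.147), 421), (np.float64(-0.144), 851), (np.float64(-0.141), 66), (np.float64(-0.138), 63), (np.float64(-0.135), 67), (np.float64(-0.132), 185), (np.float64(-0.129), 286), (np.float64(-0.126), 137)]
1164 [ 0.5961  0.0525 -0.1438] [ 0.567   0.0455 -0.1469] [ 0.6235  0.0592 -0.1421]
(array([122, 143, 138, 141, 143, 150, 148, 179]), array([0.56500631, 0.57239802, 0.57978972, 0.58718143, 0.59457314,
       0.60196484, 0.60935655, 0.61674826, 0.62413996]))
(array([161, 140, 140, 139, 139, 160, 151, 134]), array([0.0454478 , 0.04721094, 0.04897408, 0.05073722, 0.05250036,
       0.0542635 , 0.05602663, 0.05778977, 0.05955291]))
(array([  1,  12,   3,  26,  96, 445, 544,  37]), array([-0.151646  , -0.15029871, -0.14895141, -0.14760412, -0.14625683,
       -0.14490954, -0.14356225, -0.14221495, -0.14086766]))
242 259 159 228
```

View pics/w1.png

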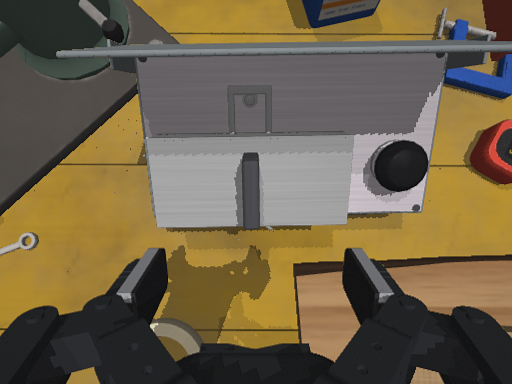

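The wrist view shows the handle at (250,155)–(250,228), centred under the gripper, with the peg at (250,100) and the dome clear at (400,165). I'll descend 11.9 cm.

>>> {"method": "carry_out", "body": {"steps": [[0.1,-0.2,3,0,0,0],[0.1,-0.2,6,0,0,0],[0.1,-0.2,9,0,0,0],[0.1,-0.2,10.5,0,0,0],[0.1,-0.2,11.5,0,0,0],[0.1,-0.2,11.9,0,0,0],[0.1,-0.2,11.9,0,0,0],[0.1,-0.2,11.9,0,0,0]]}}

```text
time_s: 3.05
position: [0.5927, -0.097, 0.143]
eef_rot: [0.031, 0.962, -0.123, 0.24]
contact_force: [-0.7, -0.1, -0.1]
opening: 0.0853
gripper_force: 0.0
```

>>> {"method": "carry_out", "body": {"steps": [[0,0,0,0,0,0],[0,0,0,0,0,0],[0,0,0,0,0,0],[0,0,0,0,0,0],[0,0,0,0,0,0],[0,0,0,0,0,0],[0,0,0,0,0,0],[0,0,0,0,0,0]], "claw": 0, "force": 60}}

```text
time_s: 3.85
position: [0.5923, -0.0969, 0.1422]
eef_rot: [0.031, 0.963, -0.123, 0.239]
contact_force: [-5.8, -0.1, 5.2]
opening: 0.0129
gripper_force: 59.1
```

```bash
python3 -c "
from h import *
go(face(.595,.0525,-.1555),RF)"
```

```text
from [ 0.5923 -0.0969  0.1422] to [ 0.5924 -0.0993  0.142 ] row [0.06, 0.23, 0.05, 0.001, 0.001, 0.0]
```

>>> {"method": "carry_out", "body": {"steps": [[0,0,-0.5,0,0,0],[0,0,-1.5,0,0,0],[0,0,-2.5,0,0,0],[0,0,-3.5,0,0,0],[0,0,-4.5,0,0,0],[0,0,-5,0,0,0],[0,0,-5,0,0,0]]}}

```text
time_s: 4.55
position: [0.5697, -0.0908, 0.1871]
eef_rot: [0.031, 0.963, -0.123, 0.24]
contact_force: [0.7, 0.6, -3.0]
opening: 0.013
gripper_force: 59.0
```

```bash
python3 - <<'E'
from h import *
p,d=arm.capture("wrist");cv2.imwrite("pics/w2.png",p)
Rp=np.diag([1.,-1,-1])
for q in ([.40,-.05,.32],[.525,.225,.2],[.525,.225,.12]): go(q,Rp)
print(np.round(arm.state()["joint_pos"],2))
E
```

```text
from [ 0.5696 -0.0908  0.1865] to [ 0.4  -0.05  0.32] row [-9.15, 0.32, -19.97, 0.063, -0.485, -0.248]
from [ 0.5696 -0.0908  0.1865] to [0.525 0.225 0.2  ] row [-10.17, -29.45, -6.97, 0.063, -0.485, -0.248]
from [ 0.5696 -0.0908  0.1865] to [0.525 0.225 0.12 ] row [-13.92, -29.46, 0.1, 0.063, -0.485, -0.248]
[ 0.52 -0.09 -0.44  2.11  0.08  0.64 -1.8 ]
```

View pics/w2.png

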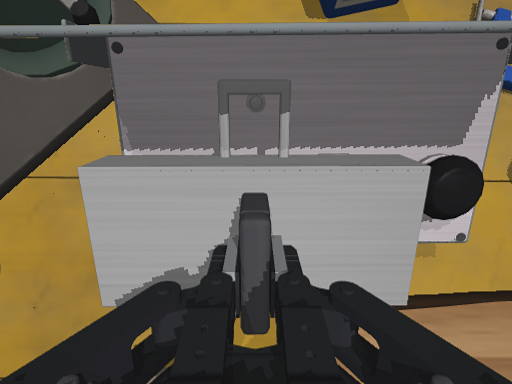

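The wrist view shows the cover squarely gripped at (255,265) and its yoke (255,90) lifted clear of the peg (255,102). I'll draw it out towards the robot, then swing left.

>>> {"method": "carry_out", "body": {"steps": [[-1.5,0,-0.5,0,0,0],[-3.5,0,-1,0,0,0],[-5.5,0,-2,0,0,0],[-7.5,0,-3,0,0,0],[-8,-1,-5,0,0,0],[-7.5,-3,-7.5,0,0,0],[-6.5,-6,-10,0,-0.05,-0.02],[-5.5,-9,-12,0.01,-0.1,-0.05],[-6,-12,-12,0.02,-0.17,-0.08],[-6.5,-15,-12,0.03,-0.23,-0.12],[-7,-18,-11,0.04,-0.3,-0.15],[-8,-21,-10,0.045,-0.36,-0.18]]}}

```text
time_s: 5.8
position: [0.5101, 0.143, 0.2369]
eef_rot: [0.008, 0.997, -0.034, 0.062]
contact_force: [0.5, -1.0, -3.8]
opening: 0.013
gripper_force: 59.0
```

>>> {"method": "carry_out", "body": {"steps": [[0,0,0,0,0,0],[0,0,0,0,0,0]]}}

```text
time_s: 6.0
position: [0.5087, 0.1423, 0.2354]
eef_rot: [0.009, 0.998, -0.034, 0.061]
contact_force: [-0.1, -1.2, -3.6]
opening: 0.0128
gripper_force: 59.2
```

```bash
python3 - <<'E'
from h import *
Rp=np.diag([1.,-1,-1])
for q in ([.525,.225,.2],[.525,.225,.12]): go(q,Rp)
print(np.round(arm.state()["joint_pos"],2))
E
```

```text
from [0.5087 0.1423 0.2354] to [0.525 0.225 0.2  ] row [0.64, -8.4, 3.54, 0.017, -0.123, -0.067]
from [0.5087 0.1423 0.2354] to [0.525 0.225 0.12 ] row [-0.35, -8.51, 11.48, 0.017, -0.123, -0.067]
[-0.09 -0.   -0.28  1.85  0.07  1.19 -2.02]
```

>>> {"method": "carry_out", "body": {"steps": [[0.4,-3,1,0.005,-0.04,-0.02],[0.6,-6,2,0.01,-0.08,-0.04],[0.6,-8.4,3.5,0.017,-0.123,-0.067],[0.3,-8.5,6,0.017,-0.123,-0.067],[0,-8.5,9,0.017,-0.123,-0.067],[-0.4,-8.5,12,0.017,-0.123,-0.067],[-0.6,-8.5,14,0.017,-0.123,-0.067],[-0.6,-8.5,14,0.017,-0.123,-0.067],[-0.6,-8.5,14,0.017,-0.123,-0.067],[-0.6,-8.5,14,0.017,-0.123,-0.067]]}}

```text
time_s: 7.0
position: [0.5274, 0.2244, 0.0982]
eef_rot: [-0.001, 1.0, -0.001, 0.003]
contact_force: [0.1, 0.1, -3.3]
opening: 0.0132
gripper_force: 59.4
```

```bash
python3 - <<'E'
from h import *
Rp=np.diag([1.,-1,-1]);go([.525,.225,.065],Rp)
ps=[]
for n in("side","top"):
    p,d=arm.capture(n);W=cloud(n,d)
    if n=="side":
        m=(abs(W[...,0]-.525)<.04)&(abs(W[...,1]-.225)<.09)&(W[...,2]>.03)&(W[...,2]<.085)
        L=W[m];h,e=np.histogram(L[:,2],bins=12);print(h,e.round(3))
        i=e[h.argmax()];Q=L[(L[:,2]>i-.006)&(L[:,2]<i+.011)];c=Q.mean(0);n_=np.linalg.svd(Q-c,full_matrices=False)[2][2];print(c,n_,len(Q))
    ps.append(p[80:260,180:330] if n=="side" else p[120:300,130:280])
cv2.imwrite("pics/c.png",cv2.resize(np.hstack(ps),None,fx=2.6,fy=2.6,interpolation=cv2.INTER_CUBIC))
E
```

```text
from [0.5274 0.2244 0.0982] to [0.525 0.225 0.065] row [-0.26, -0.05, 3.32, -0.002, -0.006, -0.002]
[ 11  49 111 153 140  61  16   7   5   2   5   5] [0.061 0.063 0.064 0.066 0.068 0.07  0.072 0.074 0.076 0.078 0.08  0.082
 0.084]
[0.52432038 0.20530724 0.06770449] [ 0.01655323  0.00305409 -0.99985832] 552
```

View pics/c.png

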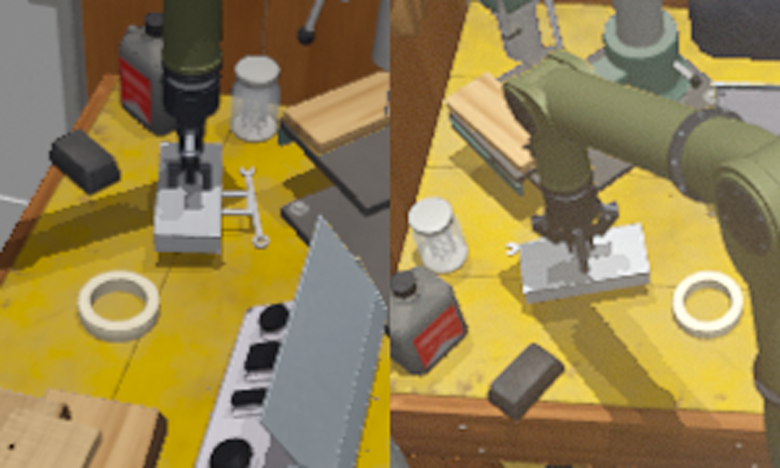

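The cover hangs level, with its yoke above the wrench at (245,205 in the crop), so I'll shift it 3.5 cm towards the robot before lowering. The exposed buttons, from far to near, appear to be round (273,318), square (262,357) and bar (248,398), with the dome after them.

>>> {"method": "carry_out", "body": {"steps": [[-2,0,0,0,0,0],[-3.6,0,0,0,0,0],[-3.6,0,0.5,0,0,0],[-3.6,0,1.2,0,0,0],[-3.6,0,1.9,0,0,0],[-3.6,0,2.4,0,0,0],[-3.6,0,2.8,0,0,0],[-3.6,0,3,0,0,0],[-3.6,0,3.1,0,0,0],[-3.6,0,3.1,0,0,0]]}}

```text
time_s: 8.1
position: [0.49, 0.2244, 0.065]
eef_rot: [-0.0, 1.0, -0.001, 0.001]
contact_force: [0.3, 0.2, -3.0]
opening: 0.013
gripper_force: 59.4
```

>>> {"method": "carry_out", "body": {"steps": [[0,0,0.1,0,0,0],[0,0,0.2,0,0,0],[0,0,0.2,0,0,0]]}}

```text
time_s: 8.4
position: [0.4905, 0.2248, 0.0641]
eef_rot: [-0.0, 1.0, -0.001, 0.001]
contact_force: [-0.9, 0.5, 4.1]
opening: 0.0131
gripper_force: 60.4
```

Contact is made; releasing.

>>> {"method": "carry_out", "body": {"steps": [[0,0,0,0,0,0],[0,0,0,0,0,0],[0,0,0,0,0,0],[0,0,0,0,0,0],[0,0,0,0,0,0]], "claw": 0.6}}

```text
time_s: 8.9
position: [0.49, 0.2243, 0.063]
eef_rot: [-0.0, 1.0, -0.001, 0.001]
contact_force: [0.4, -0.3, 0.5]
opening: 0.0514
gripper_force: 0.0
```

>>> {"method": "carry_out", "body": {"steps": [[0,0,-1,0,0,0],[0,0,-3,0,0,0],[0,0,-6,0,0,0],[0,0,-10,0,0,0],[0,0,-14,0,0,0],[0,0,-18,0,0,0],[0,0,-18,0,0,0],[0,0,-18,0,0,0]]}}

```text
time_s: 9.7
position: [0.4902, 0.2246, 0.2447]
eef_rot: [-0.001, 1.0, -0.001, 0.002]
contact_force: [-0.1, -0.2, -0.1]
opening: 0.0511
gripper_force: 0.0
```

```bash
python3 - <<'E'
from h import *
p,d=arm.capture("side");W=cloud("side",d)
m=(abs(W[...,0]-.49)<.04)&(abs(W[...,1]-.225)<.085)&(W[...,2]>.02)&(W[...,2]<.05)
Q=W[m];c=Q.mean(0);print(c,np.linalg.svd(Q-c,full_matrices=False)[2][2],len(Q))
go(face(.594,.0515,-.04),RF); print(np.round(arm.state()["joint_pos"],2))
E
```

```text
[0.49050352 0.21611133 0.03401809] [ 0.0045964  -0.00466041 -0.99997858] 595
from [0.4894 0.2242 0.2431] to [ 0.5388 -0.0865  0.2435] row [4.98, 31.06, -0.05, -0.062, 0.484, 0.247]
[-0.16  0.1  -0.34  1.72  0.04  1.32 -2.08]
```

>>> {"method": "carry_out", "body": {"steps": [[0.3,3,-1,0,0,0],[0.6,6,-1,0,0.05,0.03],[1,10,-1,-0.01,0.1,0.06],[1.5,14,-1,-0.02,0.17,0.1],[2,18,-1,-0.03,0.24,0.13],[2.5,22,-1,-0.04,0.31,0.17],[3,26,-1,-0.05,0.38,0.2],[4,29,-0.5,-0.06,0.45,0.23],[5,31,0,-0.062,0.484,0.247],[5,31,0,-0.062,0.484,0.247],[5,31,0,-0.062,0.484,0.247],[5,31,0,-0.062,0.484,0.247]], "claw": 0}}

```text
time_s: 10.95
position: [0.5391, -0.0846, 0.2425]
eef_rot: [0.03, 0.963, -0.122, 0.239]
contact_force: [0.3, 0.5, -0.1]
opening: 0.0001
gripper_force: 0.0
```

```bash
python3 - <<'E'
from h import *
T=tool();p,d=arm.capture("wrist");cv2.imwrite("pics/w3.png",p)
print(T[:3,3],T[:3,3]@F0.T); go(face(.594,.0515,-.04),RF)
Q=cloud("wrist",d,T)@F0.T
m=((abs(Q[...,2]+.196)<.007)&(p.max(2)<95)).astype(np.uint8)
n,l,s,c=cv2.connectedComponentsWithStats(m)
for i in range(1,n):
    if s[i,4]>150:
        q=Q[l==i];q=q[abs(q[:,2]-np.median(q[:,2]))<.003];lo,hi=np.percentile(q,1,0),np.percentile(q,99,0)
        print(s[i],c[i].round(),((lo+hi)/2).round(4),(hi-lo).round(4),np.median(q[:,2]).round(4))
fm=(abs(Q[...,2]+.22)<.006)&(p.min(2)>120);print("face N",np.median(Q[fm][:,2]))
E
```

```text
[ 0.53913665 -0.08456459  0.24254654] [ 0.59340206  0.05344464 -0.04081652]
from [ 0.5393 -0.0845  0.2429] to [ 0.5388 -0.0865  0.2435] row [0.03, 0.21, -0.06, -0.001, 0.001, 0.002]
[465  52  14  16 159] [471.  59.] [ 0.7027 -0.1334 -0.1957] [0.0114 0.0022 0.0055] -0.1956
[ 380  141   55   53 1306] [403. 165.] [ 0.6069 -0.0943 -0.1932] [0.0458 0.0459 0.0059] -0.1932
[308 146  22  45 857] [318. 168.] [ 0.6059 -0.0087 -0.1964] [0.0427 0.0174 0.0043] -0.1958
[ 170  150   42   40 1310] [190. 170.] [ 0.6045  0.1145 -0.1952] [0.0363 0.0362 0.0036] -0.195
[ 235  150   40   39 1518] [254. 169.] [ 0.6049  0.053  -0.1957] [0.0372 0.0371 0.004 ] -0.1954
[ 70 309  15  27 205] [ 77. 323.] [ 0.4265  0.256  -0.197 ] [0.0313 0.0085 0.0058] -0.1973
face N -0.2187791767804415
```

View pics/w3.png

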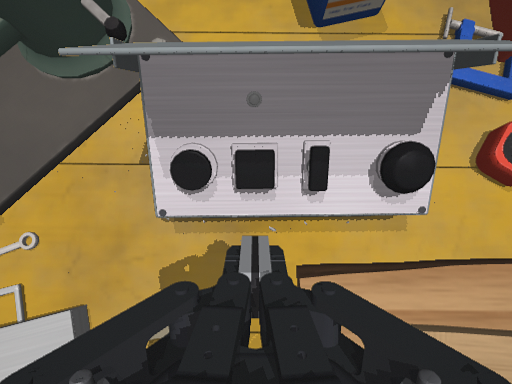

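The wrist view shows the buttons as round (190,170), square (254,169), bar (318,168), with the stop dome at (407,167). Pressing square first.

>>> {"method": "carry_out", "body": {"steps": [[1.2,0,3,0,0,0],[1.2,0,6.5,0,0,0],[1.2,0,10,0,0,0],[1.2,0,12.5,0,0,0],[1.2,0,13.1,0,0,0],[1.2,0,13.1,0,0,0],[1.2,0,13.1,0,0,0]]}}

```text
time_s: 11.7
position: [0.6095, -0.1033, 0.1344]
eef_rot: [0.03, 0.962, -0.122, 0.241]
contact_force: [0.6, -0.3, 0.1]
opening: 0.0002
gripper_force: 0.0
```

```bash
python3 - <<'E'
from h import *
go(face(.605,.053,-.1715),RF); print(np.round(arm.state()["contact_force"],1))
E
```

```text
from [ 0.6095 -0.1033  0.1344] to [ 0.6083 -0.103   0.1326] row [-0.2, -0.0, 0.1, -0.001, -0.001, 0.0]
[ 0.6 -0.3  0.1]
```

>>> {"method": "carry_out", "body": {"steps": [[-0.1,0,0.5,0,0,0],[-0.1,0,1,0,0,0],[-0.1,0,1.4,0,0,0],[-0.1,0,1.7,0,0,0],[-0.1,0,1.8,0,0,0],[-0.1,0,1.8,0,0,0],[-0.1,0,1.8,0,0,0]]}}

```text
time_s: 12.4
position: [0.6166, -0.1056, 0.1183]
eef_rot: [0.031, 0.962, -0.123, 0.24]
contact_force: [-10.6, 2.0, 14.0]
opening: 0.0001
gripper_force: 8.4
```

Bottomed out at about 17 N. Releasing, then pressing round (6.15 cm towards tool -y).

>>> {"method": "carry_out", "body": {"steps": [[0,0,-1,0,0,0],[0,0,-3,0,0,0],[0,0,-3,0,0,0],[0,-3,-3,0,0,0],[0,-6.1,-3,0,0,0],[0,-6.1,-3,0,0,0],[0,-6.1,-2,0,0,0],[0,-6.1,-1,0,0,0],[0,-6.1,-0.5,0,0,0],[0,-6.1,0,0,0,0],[0,-6.1,0,0,0,0],[0,-6.1,0,0,0,0]]}}

```text
time_s: 13.6
position: [0.6301, -0.0478, 0.1177]
eef_rot: [0.031, 0.963, -0.124, 0.239]
contact_force: [-20.4, 2.8, 21.9]
opening: 0.0001
gripper_force: 14.4
```

```bash
python3 - <<'E'
from h import *
print((tool()[:3,3]@F0.T).round(4))
E
```

```text
[ 0.6043  0.1119 -0.1881]
```

Round is bottomed too. Releasing, then bar (12.2 cm towards tool +y), slightly shallower.

>>> {"method": "carry_out", "body": {"steps": [[0,0,-1,0,0,0],[0,0,-3,0,0,0],[0,0,-3,0,0,0],[0,4,-3,0,0,0],[0,8,-3,0,0,0],[0,12.1,-3,0,0,0],[0,12.1,-3,0,0,0],[0,12.1,-1.5,0,0,0],[0,12.1,-0.7,0,0,0],[0,12.1,-0.1,0,0,0],[0,12.1,-0.1,0,0,0],[0,12.1,-0.1,0,0,0]]}}

```text
time_s: 14.8
position: [0.5999, -0.164, 0.1172]
eef_rot: [0.031, 0.963, -0.123, 0.239]
contact_force: [-7.9, 0.2, 7.1]
opening: 0.0002
gripper_force: 5.4
```

```bash
python3 - <<'E'
from h import *
print((tool()[:3,3]@F0.T).round(4))
E
```

```text
[ 0.6041 -0.0082 -0.1885]
```

>>> {"method": "carry_out", "body": {"steps": [[0,0,0.1,0,0,0],[0,0,0.1,0,0,0],[0,0,-1,0,0,0],[0,0,-4,0,0,0],[0,0,-8,0,0,0],[0,0,-12,0,0,0],[0,0,-12,0,0,0],[0,0,-12,0,0,0]]}}

```text
time_s: 15.6
position: [0.5467, -0.1491, 0.2245]
eef_rot: [0.03, 0.962, -0.122, 0.241]
contact_force: [-1.2, -0.1, -0.9]
opening: -0.0
gripper_force: 0.0
```

```bash
python3 - <<'E'
from h import *
print(arm.state()["contact_force"]);T=tool();p,d=arm.capture("wrist");Q=cloud("wrist",d,T)@F0.T
for y in(.1145,.053,-.0087):
    m=(abs(Q[...,1]-y)<.006)&(abs(Q[...,0]-.605)<.012);print(y,np.nanmedian(Q[m][:,2]))
p,d=arm.capture("side");W=cloud("side",d)
m=(abs(W[...,0]-.49)<.04)&(abs(W[...,1]-.225)<.085)&(W[...,2]>.02)&(W[...,2]<.05)
c=W[m].mean(0);print(c,np.linalg.svd(W[m]-c,full_matrices=False)[2][2])
print(arm.job_done())
E
```

```text
[-1.165674   -0.06194134 -0.90835008]
0.1145 -0.19484078837119584
0.053 -0.19529377065000875
-0.0087 -0.033688764514693374
[0.5096486  0.26217972 0.03428801] [-0.01125295 -0.02370066 -0.99965577]
the job is handed in; nothing more can be done
None
```

The job is handed in at about 16 s, with no verdict returned: the cover sits flat on the bench, handle up and released; square, round and bar were each pressed to the bottom in that order, and the stop button was not touched. At the last check square and round were back up; the bar's return was not seen because the gripper blocked the view.

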